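# Nest the washed funnels on their stand

### The job

Put the four white funnels away on the round wooden stand: smallest first over the dowel, then each next larger one over it, mouth down, so that every funnel ends with its rim flat on the board. Set each one down without dropping it or ramming it home, let go of it before fetching the next, and leave the mug, tin, salt shaker and spice jars where they are.

Things in the scene. Friction and masses are not known exactly. Their poses are not given: they have to be found in the camera images.
- funnel_small: The smallest of four white plastic funnels, standing mouth down with its spout pointing up, about 40 g. Mouth 64 mm across outside, whole height 61 mm; above a 4 mm upright rim the 45 degree cone reaches up to z = 27 mm, then comes the spout, 18 mm across at its root and 15 mm at its tip (grip it there from above); wall 2 mm, open at both ends. Round: yaw does not matter. Origin: centre of the underside (mouth); z points up along the spout.
- funnel_medium: The second smallest of four white plastic funnels, standing mouth down with its spout pointing up, about 60 g. Mouth 84 mm across outside, whole height 68 mm; above a 4 mm upright rim the 45 degree cone reaches up to z = 32 mm, then comes the spout, 28 mm across at its root and 25 mm at its tip (grip it there from above); wall 2 mm, open at both ends. Round: yaw does not matter. Origin: centre of the underside (mouth); z points up along the spout.
- funnel_large: The second largest of four white plastic funnels, standing mouth down with its spout pointing up, about 80 g. Mouth 104 mm across outside, whole height 75 mm; above a 4 mm upright rim the 45 degree cone reaches up to z = 37 mm, then comes the spout, 38 mm across at its root and 35 mm at its tip (grip it there from above); wall 2 mm, open at both ends. Round: yaw does not matter. Origin: centre of the underside (mouth); z points up along the spout.
- funnel_largest: The largest of four white plastic funnels, standing mouth down with its spout pointing up, about 100 g. Mouth 124 mm across outside, whole height 82 mm; above a 4 mm upright rim the 45 degree cone reaches up to z = 42 mm, then comes the spout, 48 mm across at its root and 45 mm at its tip (grip it there from above); wall 2 mm, open at both ends. Round: yaw does not matter. Origin: centre of the underside (mouth); z points up along the spout.
- stand: Fixed round wooden board, 140 mm across, 14 mm thick, with a central dowel 7 mm thick whose tip stands 44 mm above the board's top. Origin: centre of its underside; z up; the board's top is 14 mm higher. The dowel goes up inside the smallest spout, each next spout round the one before, with 2.5 to 3 mm slack all round; every funnel can then rest its rim flat on the board.
- mug: Two-tone mug, 82 mm across, 97 mm tall, with a handle; loose, not part of the job. Origin: centre of the underside, z up.
- tin: Low food tin, 75 mm across, 58 mm tall; loose, not part of the job. Origin: centre of the underside, z up.
- salt_shaker: Salt shaker with a grey domed top, 44 mm across, 90 mm tall; loose, not part of the job. Origin: centre of the underside, z up.
- jar_a: Spice jar, 44 mm across, 105 mm tall, dark cap; loose, not part of the job. Origin: centre of the underside, z up.
- jar_b: Spice jar, 47 mm across, 98 mm tall, pale cap; loose, not part of the job. Origin: centre of the underside, z up.
Not all that is in view belongs to the job. Leave any purple look-alike of the funnel_largest alone. Leave any orange look-alike of the funnel_small alone.

How it is judged:
On the way, in this order (a step that is already met when the one before it is completed fails the run):
1. the smallest funnel rests flat on the stand, let go (horizontal distance between funnel_small and stand below 0.015 m and z of funnel_small in the frame of stand between 0.011 and 0.018 m and angle between funnel_small's own z axis and vertical below 0.08 rad and contact force between funnel_small and the fingers below 0.1 N), for 0.2 s.
2. the second smallest funnel rests flat on the stand, let go, the earlier ones still seated under it (horizontal distance between each of funnel_small, funnel_medium and stand below 0.015 m and z of funnel_small in the frame of stand between 0.011 and 0.018 m and angle between each of funnel_small, funnel_medium's own z axis and vertical below 0.08 rad and z of funnel_medium in the frame of stand between 0.011 and 0.018 m and contact force between funnel_medium and the fingers below 0.1 N), for 0.2 s.
3. the second largest funnel rests flat on the stand, let go, the earlier ones still seated under it (horizontal distance between each of funnel_small, funnel_medium, funnel_large and stand below 0.015 m and z of funnel_small in the frame of stand between 0.011 and 0.018 m and angle between each of funnel_small, funnel_medium, funnel_large's own z axis and vertical below 0.08 rad and z of funnel_medium in the frame of stand between 0.011 and 0.018 m and z of funnel_large in the frame of stand between 0.011 and 0.018 m and contact force between funnel_large and the fingers below 0.1 N), for 0.2 s.
4. the largest funnel rests flat on the stand, let go, the earlier ones still seated under it (horizontal distance between each of funnel_small, funnel_medium, funnel_large, funnel_largest and stand below 0.015 m and z of funnel_small in the frame of stand between 0.011 and 0.018 m and angle between each of funnel_small, funnel_medium, funnel_large, funnel_largest's own z axis and vertical below 0.08 rad and z of funnel_medium in the frame of stand between 0.011 and 0.018 m and z of funnel_large in the frame of stand between 0.011 and 0.018 m and z of funnel_largest in the frame of stand between 0.011 and 0.018 m and contact force between funnel_largest and the fingers below 0.1 N), for 0.2 s.
At the end, for the whole second after the job is handed in: All four funnels are nested on the stand, released and at rest: each upright (within 0.08 rad), its rim within 4 mm of the board's top and its centre within 15 mm of the dowel's axis (horizontal distance between each of funnel_small, funnel_medium, funnel_large, funnel_largest and stand below 0.015 m and z of funnel_small in the frame of stand between 0.011 and 0.018 m and angle between each of funnel_small, funnel_medium, funnel_large, funnel_largest's own z axis and vertical below 0.08 rad and z of funnel_medium in the frame of stand between 0.011 and 0.018 m and z of funnel_large in the frame of stand between 0.011 and 0.018 m and z of funnel_largest in the frame of stand between 0.011 and 0.018 m and linear speed of each of funnel_small, funnel_medium, funnel_large, funnel_largest below 0.02 m/s); the robot touches nothing.
It fails at once if a bystander (mug, tin, salt shaker, spice jar) is moved by more than 20 mm (distance of any of mug, tin, salt_shaker, jar_a, jar_b from where it was at the start of the episode above 0.02 m).
It fails at once if a funnel is toppled (tilted by more than 1 rad) (angle between any of funnel_small, funnel_medium, funnel_large, funnel_largest's own z axis and vertical above 1 rad).
It fails at once if a funnel is dropped: let go, it falls faster than 0.6 m/s (about 2 cm of fall) ((contact force between funnel_small and the fingers below 0.1 N and linear speed of funnel_small above 0.6 m/s) or (contact force between funnel_medium and the fingers below 0.1 N and linear speed of funnel_medium above 0.6 m/s) or (contact force between funnel_large and the fingers below 0.1 N and linear speed of funnel_large above 0.6 m/s) or (contact force between funnel_largest and the fingers below 0.1 N and linear speed of funnel_largest above 0.6 m/s)).
It fails at once if a funnel is rammed home: pressed on the stand with more than 40 N (contact force between any of funnel_small, funnel_medium, funnel_large, funnel_largest and stand above 40 N).
It also fails if it takes over 115 s, if anything falls off the work surface, if the arm or the gripper's body presses on something with over 40 N, if the wrist force passes 120 N, or if a joint passes its speed limit or range.

### The arm

A 6-joint arm with a two-finger parallel gripper is mounted at the origin on a cart in front of the work surface, level with it; the furniture and walls round the work are solid. World frame = base frame: x ahead of the robot, y to its left, z up, the work surface at z = 0. Lengths are in m, angles in rad, forces in N, time in s.
With the tool pointing down it reaches from about 0.25 to 0.725 m from the base axis. Payload 4 kg.
Tool frame: the origin (TCP) lies midway between the tips of the shut fingers; the grasp point (between the pads) lies 19 mm behind it; z points along the fingers, y is the line along which they close (so a half turn about z gives the same grasp; the last joint's range is limited). The gripper opens to 85 mm and grips with 20 to 120 N. Pads are 22 mm wide; open, the fingers measure 114 mm over their backs; the gripper's body (76 mm by 85 mm) begins 54 mm behind the grasp point. The pads swing forward as they close: fully open they stand 13 mm farther back than shut.
Start: joints at [-1.251, 0.241, 0.005, 1.335, 0, 1.571], TCP at [0.157, -0.475, 0.231] pointing down, gripper open.
Joint ranges: [-2.72, 2.72], [-1.05, 1.87], [-1.09, 1.28], [-1.99, 2.15], [-1.42, 1.44], [-3.14, 3.14]. Speed limits (rad/s): [2.79, 2.79, 3.14, 3.14, 3.14, 3.14].

### API

Orientations are given as a unit quaternion [x, y, z, w].
In Python, from workcell import bot gives the robot as it stands.
- The arm moves only by the tool play_rows, never from a script. Its argument "moves" is a list of rows, each a list of 3 entries, a list of its own where there are three numbers: the opening, from -1 (shut) to 1 (fully open), then the shift along the tool's x, y, z in cm, then the turn, a rotation vector about the tool's x, y, z in rad. A call has 1 to 12 rows; each row shifts and turns the commanded pose from where the row before left it, along the tool's axes as they then stand; what a row does not reach is not made up. A row lasts 1/12 s, in which the tool goes at most 41.7 mm and 7.16 degrees, less where a joint would pass 70% of its speed; a pose out of reach is approached as far as the arm can. A call is refused whole if a number of a shift passes 4.17 or a number of a turn 0.125, either way. A call with a gripper value outside its range is refused whole. The fingers move at their own pace and stop on an object; the grip force is fixed at half the most. Time passes only in rows, so rows that do not move let the fingers close. It gives the time, the measured TCP pose, the force and the opening at its end, in the units of the state.
- bot.get_obs(): the state, without advancing time (a new reading comes with each control period).
- bot.camera(name): name is "side" or "top" or "wrist"; returns (picture, depth): 480x640x3 uint8, red, green, blue; 480x640 float32, m along the optical axis (not along the pixel's ray), 0 where there is no reading.
- bot.camera_info(name): a dict with "K" (3x3 intrinsics, pixels), "k1" (the pictures are not rectified: a ray, as slopes to the right and down, at radius r is drawn at 1 + k1 r^2 times it, then the intrinsics apply), "world_from_camera" (4x4, takes a point from camera to world coordinates); the wrist camera has in their place "T_tool_cam" (4x4, takes a point from camera to tool coordinates, whose origin is the TCP and whose axes are the flange's). Camera axes: x right, y up, looking along -z (the intrinsics and any distortion apply to the point x, -y, -z); pixel columns grow to the right and rows downward; lengths in m; the calibration is good to about 2 mm. A picture is of the moment at which its call begins: read the wrist's pose just before it. camera_info takes no time and is no camera call.
- bot.job_done(): hands the job in, once; it reports no verdict.
The state is a dict: "clock": time; "joint_pos": joint angles; "joint_vel": joint speeds; "tau": joint torques, N m; "eef_pos": TCP position; "tool_rot": TCP orientation; "ft_force": force on the tool from outside, world axes, zero at the start; "ft_torque": the same for the moment, N m; "grip_width": finger opening in m.
Only numpy, scipy, OpenCV 4.12 (cv2) and the standard library are available. Lean on these libraries where they do the work, as an engineer would, in place of code of your own. Each camera call takes 0.05 s, during which the arm holds its last target. There are 200 camera calls.

## Working session

There is one attempt and no reset: what is moved stays moved. The work goes in short steps, Python scripts to look and compute and a tool call to move; the robot and the scene stay as the last step left them, time stands still between calls to the robot, and variables do not carry over. Pictures are saved under pics/ and viewed, on a budget of 14 in all, crops included, one or two more only if the job needs it, and the job is handed in when it is done.

Besides the shell and the picture viewer there is one more tool, called after "Emit:" as name(argument=value, ...), one argument or row to a line, values as JSON. play_rows: Moves the arm, as the interface text tells. Its arguments: {"type":"object","properties":{"moves":{"type":"array"}},"required":["moves"]}

```bash
mkdir -p pics; ls; cat > h.py <<'E'
import numpy as np, cv2, sys
from workcell import bot
def rays(name,uv):
    i=bot.camera_info(name);K=np.array(i["K"],float);k1=float(i["k1"])
    uv=np.asarray(uv,float).reshape(-1,1,2)
    n=cv2.undistortPoints(uv,K,np.array([k1,0,0,0.]),None,None)[:,0]
    d=np.c_[n[:,0],-n[:,1],-np.ones(len(n))]
    return d,i
def plane(name,uv,z,T=None):
    d,i=rays(name,uv)
    T=np.array(i["world_from_camera"]) if T is None else T
    w=d@T[:3,:3].T;o=T[:3,3]
    return o+w*((z-o[2])/w[:,2])[:,None]
def cloud(name,dep,T=None):
    v,u=np.mgrid[:480,:640]
    d,i=rays(name,np.c_[u.ravel(),v.ravel()])
    T=np.array(i["world_from_camera"]) if T is None else T
    return ((d*dep.reshape(-1,1))@T[:3,:3].T+T[:3,3]).reshape(480,640,3)
def save(n,p): cv2.imwrite(n,cv2.cvtColor(p,cv2.COLOR_RGB2BGR))
E
python3 - <<'E'
from h import *
print(bot.get_obs())
for n in("top","side"):
    p,d=bot.camera(n);np.savez(f"{n}0.npz",p=p,d=d);save(f"pics/{n}0.png",p);i=bot.camera_info(n);print(n,i)
print(bot.camera_info("wrist"))
E
```

```text
pics
{'clock': 0.0, 'joint_pos': array([-1.25099746e+00,  2.41407026e-01,  3.75539810e-03,  1.33518250e+00,
        1.47737731e-05,  1.57077950e+00]), 'joint_vel': array([ 0.00040161, -0.00144655, -0.00082138, -0.00160032,  0.00099363,
       -0.0010278 ]), 'tau': array([ 2.08906953e-03, -3.72318900e+01,  2.52407509e+01,  1.72533671e-02,
       -1.44555804e-05,  9.09038818e-06]), 'eef_pos': array([ 0.15700029, -0.47406882,  0.23042781]), 'tool_rot': array([ 9.87241449e-01,  1.59227141e-01, -1.54926851e-04, -1.00707850e-03]), 'ft_force': array([0.30732431, 0.25604116, 0.34380755]), 'ft_torque': array([0.01537642, 0.06101634, 0.03499736]), 'grip_width': 0.08545170488334121}
top {'K': array([[526.22671847,   0.        , 320.23693176],
       [  0.        , 526.22671847, 239.05478057],
       [  0.        ,   0.        ,   1.        ]]), 'k1': -0.023700923374259483, 'world_from_camera': array([[-0.02901164,  0.98465915, -0.17206011,  0.32568903],
       [-0.99950208, -0.02644003,  0.01721946,  0.00551469],
       [ 0.01240602,  0.172474  ,  0.98493594,  1.14420215],
       [ 0.        , 
[... 346 characters left out ...]
0958,  0.66242482,  0.69703018],
       [-0.01438368,  0.76507947,  0.6437752 ,  0.72304967],
       [ 0.        ,  0.        ,  0.        ,  1.        ]])}
{'K': array([[339.17023011,   0.        , 319.96425533],
       [  0.        , 339.17023011, 243.4340959 ],
       [  0.        ,   0.        ,   1.        ]]), 'k1': 0.01819171717057254, 'T_tool_cam': array([[-1.17886457e-04,  9.46822613e-01,  3.21756004e-01,
         8.25478265e-02],
       [ 9.99999965e-01,  3.60336815e-05,  2.60349293e-04,
         1.91021780e-03],
       [ 2.34910545e-04,  3.21756023e-01, -9.46822584e-01,
        -1.41683105e-01],
       [ 0.00000000e+00,  0.00000000e+00,  0.00000000e+00,
         1.00000000e+00]])}
```

View pics/top0.png

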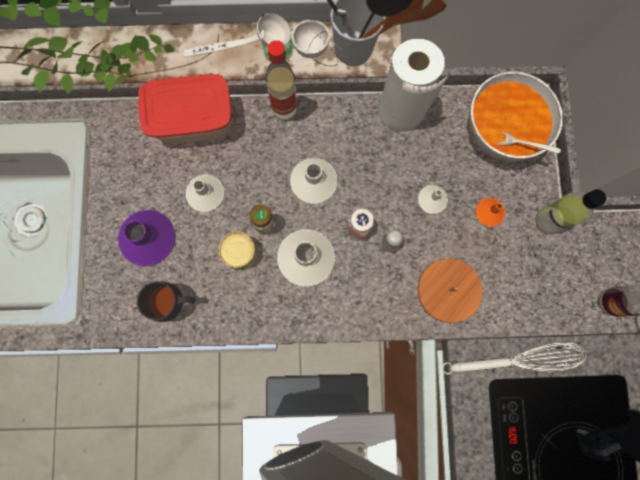

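View pics/side0.png

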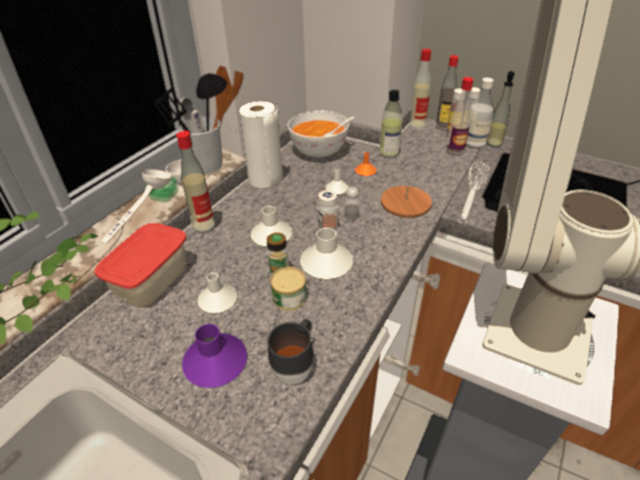

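Top view: the white funnels are at (433,199), (205,192), (313,180) and (306,257), which look like small, medium, large and largest by size. The stand is at (450,290) with its dowel at (453,289). Possible mix-ups are the purple funnel at (147,237), the orange one at (490,211), the salt shaker at (395,240) and the jars at (361,222) and (261,217).

```bash
cat > m.py <<'E'
from h import *
def circ(P):
    A=np.c_[2*P[:,:2],np.ones(len(P))];b=(P[:,:2]**2).sum(1)
    for _ in range(5):
        s=np.linalg.lstsq(A,b,rcond=None)[0];r=np.sqrt(s[2]+s[0]**2+s[1]**2)
        e=abs(np.hypot(*(P[:,:2]-s[:2]).T)-r);k=e<max(.0015,1.5*np.median(e))
        P=P[k];A=A[k];b=b[k]
    return s[:2],r,len(P)
def blobs(name,p,C,zr):
    hsv=cv2.cvtColor(p,cv2.COLOR_RGB2HSV)
E
python3 - <<'E'
from m import *
out={}
for n in("top","side"):
    f=np.load(n+"0.npz");p,d=f["p"],f["d"];C=cloud(n,d);np.save(n+"C.npy",C)
    seeds={"top":dict(s=(433,199),m=(205,192),l=(313,180),L=(306,257),st=(440,300)),"side":dict(s=(338,186),m=(217,298),l=(271,234),L=(327,260),st=(406,205))}[n]
    hsv=cv2.cvtColor(p,cv2.COLOR_RGB2HSV).astype(int)
    for k,(u,v) in seeds.items():
        z=.004 if k!="st" else .014
        base=plane(n,[(u,v)],0)[0]
        if k=="st": M=(hsv[...,1]>110)&(hsv[...,0]<20)
        else:
            # anything standing above table near the seed
            M=(C[...,2]>.0025)&(C[...,2]<.09)
        M=M&(np.hypot(C[...,0]-base[0],C[...,1]-base[1])<.085)
        nl,lab=cv2.connectedComponents(M.astype(np.uint8))
        pts=None
        l=lab[v-2:v+3,u-2:u+3].max()
        cs,_=cv2.findContours((lab==l).astype(np.uint8),cv2.RETR_EXTERNAL,cv2.CHAIN_APPROX_NONE)
        c=max(cs,key=len)[:,0];P=plane(n,c,z);print(n,k,*circ(P),len(P), "col",p[v,u])
    # table height
    print(n,"table z",np.median(C[...,2][(abs(C[...,0]-.5)<.25)&(abs(C[...,1])<.4)&(abs(C[...,2])<.02)]))
print("dowel tip top",plane("top",[(453,289)],.058))
# obstacles
C=np.load("topC.npy")
for k,(u,v) in dict(jarA=(261,217),jarB=(361,222),salt=(395,240),tin=(237,250),mug=(155,300),orange=(492,208)).items(): print(k,np.nanmedian(C[v-3:v+4,u-3:u+4].reshape(-1,3),0))
E
```

```text
top s [ 0.61071856 -0.2670488 ] 0.03539696601124645 48 176 col [157 149 132]
top m [0.63620667 0.24029744] 0.042024193704613716 90 178 col [100  94  85]
top l [ 0.65875203 -0.00352623] 0.0522102532133263 95 209 col [115 109  97]
top L [0.11798749 0.00327462] 0.3679316233024976 1 1 col [139 127 117]
top st [ 0.40210315 -0.28746493] 0.06614389433684494 75 175 col [178 106  60]
top table z 0.0011548275216646253
side s [ 0.61558839 -0.2928043 ] 0.04935329660116255 11 68 col [248 243 224]
side m [0.63959643 0.23497188] 0.046850438576117114 35 124 col [248 242 224]
side l [ 0.66885099 -0.01424249] 0.06111705409907489 31 139 col [152 126  88]
side L [0.48876137 0.00850524] 0.07190793772445735 32 155 col [249 244 227]
side st [ 0.39953684 -0.28415135] 0.07175973595461112 58 120 col [188 117  69]
side table z -1.864918564731255e-05
dowel tip top [[ 0.40306855 -0.28536093  0.058     ]]
jarA [0.55522009 0.10539709 0.10602167]
jarB [ 0.54144172 -0.09659282  0.09900154]
salt [ 0.5039503  -0.16552953  0.08826426]
tin [0.49742583 0.16085418 0.05608761]
mug [0.39957105 0.33745598 0.02974971]
orange [ 0.57619949 -0.38761342  0.03842428]
```

```bash
python3 - <<'E'
from h import *
p=np.load("top0.npz")["p"]
a=cv2.resize(p[165:325,170:330],(480,480),interpolation=2);b=cv2.resize(p[165:325,360:520],(480,480),interpolation=2)
save("pics/c1.png",cv2.resize(np.hstack([a,b]),(800,400)))
E
```

```text
(no output)
```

View pics/c1.png

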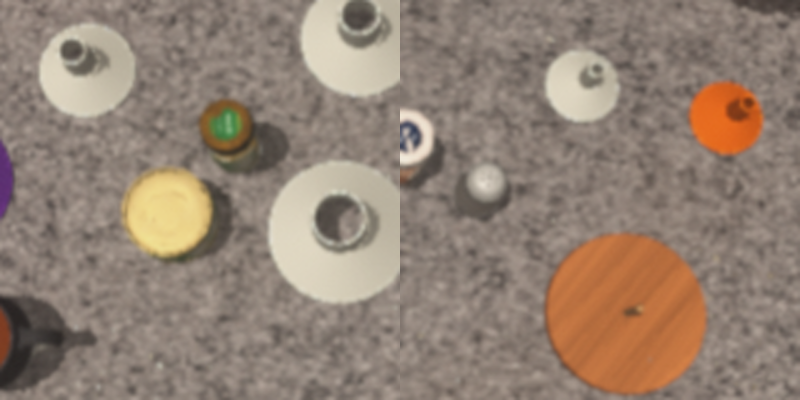

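The crop confirms the four white funnels, with the small one next to the orange look-alike and away from the salt shaker. The stand is empty and its dowel is clear. Next I'll refine the positions with a brightness mask.

```bash
python3 - <<'E'
from m import *
from scipy.optimize import least_squares
seeds={"top":dict(s=(428,204),m=(208,199),l=(310,192),L=(300,274),st=(440,300)),"side":dict(s=(334,188),m=(214,298),l=(265,235),L=(322,264),st=(400,207))}
for n in seeds:
    p=np.load(n+"0.npz")["p"];hsv=cv2.cvtColor(p,cv2.COLOR_RGB2HSV).astype(int)
    for k,(u,v) in seeds[n].items():
        R=dict(s=.032,m=.042,l=.052,L=.062,st=.07)[k]
        z=.004 if k!="st" else .014
        M=((hsv[...,1]>110)&(hsv[...,0]<20)) if k=="st" else ((hsv[...,2]>178)&(hsv[...,1]<60))
        w=np.zeros_like(M);w[max(v-60,0):v+60,u-60:u+60]=1
        nl,lab=cv2.connectedComponents((M&w).astype(np.uint8))
        c=cv2.convexHull(cv2.findContours((lab==lab[v,u]).astype(np.uint8),0,1)[0][0])[:,0].astype(float)
        P=plane(n,c,z)[:,:2]
        s=least_squares(lambda q:np.hypot(*(P-q).T)-R,P.mean(0),loss="soft_l1",f_scale=.0008).x
        print(n,k,s.round(4),circ(P)[0].round(4),circ(P)[1].round(4),lab[v,u],len(P),"area",(lab==lab[v,u]).sum())
        rt=np.degrees(0);
E
```

```text
top s [ 0.609  -0.2671] [ 0.6091 -0.2671] 0.0321 2 24 area 546
top m [0.6371 0.2414] [0.637  0.2414] 0.0424 1 21 area 872
top l [ 0.6592 -0.0023] [ 0.6592 -0.0023] 0.0524 1 27 area 1315
top L [0.4854 0.0194] [0.4855 0.0194] 0.0625 2 35 area 2036
top st [ 0.4045 -0.29  ] [ 0.4046 -0.2901] 0.0696 1 35 area 3283
side s [ 0.6007 -0.2263] [ 0.6192 -0.2776] 0.078 17 12 area 478
side m [0.6331 0.2429] [0.6451 0.2261] 0.0607 3 19 area 913
side l [ 0.6583 -0.0027] [ 0.6771 -0.0204] 0.0755 10 16 area 659
side L [0.4823 0.0213] [ 0.4919 -0.0027] 0.0848 10 20 area 1505
side st [ 0.4001 -0.2841] [ 0.4018 -0.2821] 0.0733 2 26 area 1269
```

Emit:
play_rows(
  moves=[
    [1,[0,0,0],[0,0,-0.114]],
    [1,[0,0,0],[0,0,-0.114]],
    [1,[0,0,0],[0,0,-0.114]],
    [1,[0,0,0],[0,0,-0.114]],
    [1,[0,0,0],[0,0,-0.114]],
    [1,[0,0,0],[0,0,-0.114]],
    [1,[0,0,0],[0,0,-0.114]],
    [1,[0,0,0],[0,0,-0.114]],
    [1,[0,0,0],[0,0,-0.114]],
    [1,[0,0,0],[0,0,-0.114]],
    [1,[0,0,0],[0,0,-0.111]],
    [1,[0,0,0],[0,0,0]],
  ],
)

```text
clock: 1.1
eef_pos: [0.1571, -0.4743, 0.2308]
tool_rot: [0.706, 0.708, 0.0, -0.001]
ft_force: [-0.6, 0.0, -0.5]
grip_width: 0.0855
```

Emit:
play_rows(
  moves=[
    [1,[1.53,2.06,0],[0,0,0]],
    [1,[1.53,2.06,0],[0,0,0]],
    [1,[1.53,2.06,0],[0,0,0]],
    [1,[1.53,2.06,0],[0,0,0]],
    [1,[1.53,2.06,0],[0,0,0]],
    [1,[1.53,2.06,0],[0,0,0]],
    [1,[1.53,2.06,0],[0,0,0]],
    [1,[1.53,2.06,0],[0,0,0]],
    [1,[1.53,2.06,0],[0,0,0]],
    [1,[1.53,2.06,0],[0,0,0]],
    [1,[1.53,2.06,0],[0,0,0]],
    [1,[1.53,2.06,0],[0,0,0]],
  ],
)

```text
clock: 2.1
eef_pos: [0.4051, -0.29, 0.2311]
tool_rot: [0.708, 0.706, -0.0, -0.0]
ft_force: [0.6, 0.1, -0.3]
grip_width: 0.0854
```

Emit:
play_rows(
  moves=[
    [1,[0,0,0],[0,0,0]],
    [1,[0,0,0],[0,0,0]],
  ],
)

```text
clock: 2.27
eef_pos: [0.4049, -0.2902, 0.2309]
tool_rot: [0.707, 0.707, -0.0, -0.0]
ft_force: [0.1, 0.4, -0.2]
grip_width: 0.0854
```

```bash
cat >> h.py <<'E'
from scipy.spatial.transform import Rotation as Ro
def wT():
    o=bot.get_obs();T=np.eye(4);T[:3,:3]=Ro.from_quat(o["tool_rot"]).as_matrix();T[:3,3]=o["eef_pos"]
    return T@np.array(bot.camera_info("wrist")["T_tool_cam"]),o
def wshot(n):
    T,o=wT();p,d=bot.camera("wrist");np.savez(n+".npz",p=p,d=d,T=T);save(f"pics/{n}.png",p)
    print(o["clock"],o["eef_pos"].round(4),o["tool_rot"].round(4));return p,d,T
E
python3 - <<'E'
from m import *
p,d,T=wshot("w1")
hsv=cv2.cvtColor(p,cv2.COLOR_RGB2HSV).astype(int)
M=((hsv[...,1]>110)&(hsv[...,0]<20)).astype(np.uint8)
nl,lab,st,_=cv2.connectedComponentsWithStats(M);l=1+st[1:,4].argmax();print(st[l])
c=cv2.convexHull(cv2.findContours((lab==l).astype(np.uint8),0,1)[0][0])[:,0].astype(float)
print(circ(plane("wrist",c,.014,T)))
C=cloud("wrist",d,T);k=(C[...,2]>.03)&(C[...,2]<.07)&(abs(C[...,0]-.4045)<.03)&(abs(C[...,1]+.29)<.03)
print("dowel cloud",k.sum(),np.median(C[k],0),C[k].max(0));v,u=np.nonzero(k);print(u.min(),u.max(),v.min(),v.max())
E
```

```text
2.2667 [ 0.4049 -0.2902  0.2309] [ 7.069e-01  7.073e-01 -2.000e-04 -4.000e-04]
[  256   143   127   126 12525]
(array([ 0.40429854, -0.29230812]), np.float64(0.06871441896852278), 47)
dowel cloud 79 [ 0.40410249 -0.29102624  0.05421806] [ 0.40710999 -0.28947902  0.05786418]
316 322 211 223
```

View pics/w1.png

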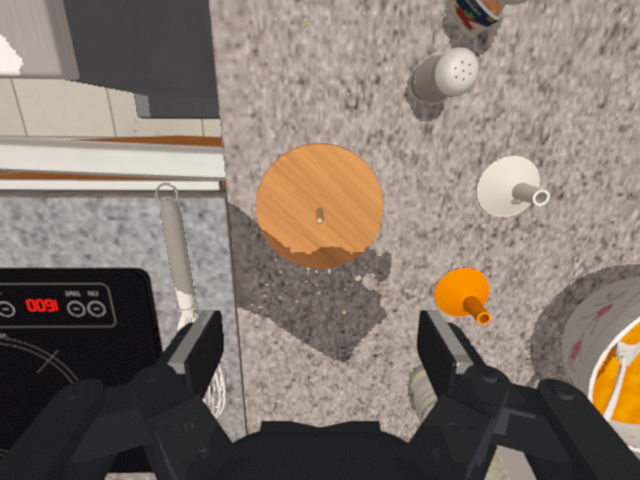

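Emit:
play_rows(
  moves=[
    [1,[0.385,3.4,0],[0,0,0]],
    [1,[0.385,3.4,0],[0,0,0]],
    [1,[0.385,3.4,0],[0,0,0]],
    [1,[0.385,3.4,0],[0,0,0]],
    [1,[0.385,3.4,0],[0,0,0]],
    [1,[0.385,3.4,0],[0,0,0]],
    [1,[0,0,0],[0,0,0]],
    [1,[0,0,0],[0,0,0]],
  ],
)

```text
clock: 2.98
eef_pos: [0.6085, -0.2685, 0.2287]
tool_rot: [0.707, 0.707, -0.001, -0.002]
ft_force: [-0.2, 0.4, -0.6]
grip_width: 0.0854
```

```bash
cat > f.py <<'E'
from m import *
from scipy.optimize import least_squares
def rimfit(p,T,near,R,z=.004):
    """circle of known radius through the bright blob's hull on the plane z, and the spout-tip from depth"""
    hsv=cv2.cvtColor(p,cv2.COLOR_RGB2HSV).astype(int)
    M=(hsv[...,2]>165)&(hsv[...,1]<60)
    v,u=np.mgrid[:480,:640];G=plane("wrist",np.c_[u.ravel(),v.ravel()],z,T)[:,:2].reshape(480,640,2)
    M&=np.hypot(*(G-near).transpose(2,0,1))<R+.004
    nl,lab,st,_=cv2.connectedComponentsWithStats(M.astype(np.uint8));l=1+st[1:,4].argmax()
    c=cv2.convexHull(cv2.findContours((lab==l).astype(np.uint8),0,1)[0][0])[:,0].astype(float)
    P=plane("wrist",c,z,T)[:,:2]
    s=least_squares(lambda q:np.hypot(*(P-q).T)-R,P.mean(0),loss="soft_l1",f_scale=.0006).x
    print("rim",s.round(4),circ(P),"bbox",st[l]);return s
def tip(d,T,near,h,r):
    C=cloud("wrist",d,T);k=(abs(C[...,2]-h)<.004)&(np.hypot(C[...,0]-near[0],C[...,1]-near[1])<r+.01)
    P=C[k];print("tip ring n",k.sum(),"minmax mid",((P.max(0)+P.min(0))/2).round(4),"mean",P.mean(0).round(4),"span",(P.max(0)-P.min(0)).round(4))
    (x,y),rr=cv2.minEnclosingCircle(P[:,:2].astype(np.float32));print("enclosing",round(x,4),round(y,4),round(rr,4))
E
python3 - <<'E'
from f import *
p,d,T=wshot("w2")
s=rimfit(p,T,np.array([.609,-.267]),.032);tip(d,T,s,.061,.0075)
d1=np.load("w1.npz");tip(d1["d"],d1["T"],[.404,-.291],.056,.0035)
E
```

```text
2.9833 [ 0.6085 -0.2685  0.2287] [ 0.7075  0.7068 -0.0009 -0.0016]
rim [ 0.6116 -0.2687] (array([ 0.60908957, -0.2670906 ]), np.float64(0.03574610606295108), 30) bbox [ 289  172   65   65 3004]
tip ring n 104 minmax mid [ 0.6087 -0.2701  0.0594] mean [ 0.6086 -0.2698  0.0598] span [0.0142 0.015  0.0039]
enclosing 0.6087 -0.2704 0.0074
tip ring n 44 minmax mid [ 0.4041 -0.2929  0.055 ] mean [ 0.404  -0.2926  0.0559] span [0.0058 0.0062 0.0057]
enclosing 0.4041 -0.2936 0.0035
```

View pics/w2.png

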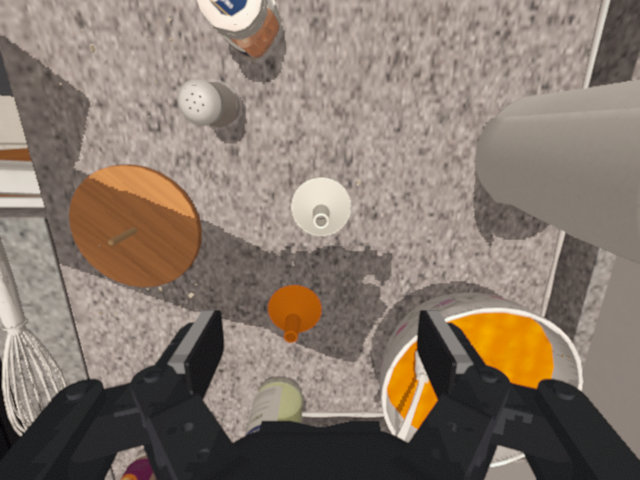

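Wrist view: the small funnel's tip ring is at (321,220), the orange look-alike at (291,320), and the salt shaker at (205,103) is well clear. I'll compute the tip-face centres of dowel and spout the same way, so the camera bias cancels.

```bash
cat >> f.py <<'E'
def face(fn,near,h,r,tol=.0025):
    f=np.load(fn+".npz");d,T=f["d"],f["T"];C=cloud("wrist",d,T)
    k=(abs(C[...,2]-h)<tol)&(np.hypot(C[...,0]-near[0],C[...,1]-near[1])<r+.008)
    v,u=np.nonzero(k);c=((u.min()+u.max())/2,(v.min()+v.max())/2)
    q=plane("wrist",[c],h,T)[0];print(fn,"n",k.sum(),"u",u.min(),u.max(),"v",v.min(),v.max(),"->",q.round(4));return q
E
python3 - <<'E'
from f import *
face("w1",[.404,-.292],.058,.0035);face("w1",[.404,-.292],.058,.0035,.0015);face("w2",[.6087,-.270],.061,.0075);face("w2",[.6087,-.270],.061,.0075,.0015)
p=np.load("w1.npz")["p"][200:230,305:335];q=np.load("w2.npz")["p"][200:230,305:335]
save("pics/c2.png",cv2.resize(np.hstack([p,q]),(800,400),interpolation=0))
E
```

```text
w1 n 32 u 316 322 v 217 223 -> [ 0.4041 -0.2923  0.058 ]
w1 n 15 u 316 321 v 219 223 -> [ 0.4036 -0.2933  0.058 ]
w2 n 97 u 313 328 v 213 228 -> [ 0.6087 -0.2696  0.061 ]
w2 n 71 u 313 328 v 213 228 -> [ 0.6087 -0.2696  0.061 ]
```

View pics/c2.png

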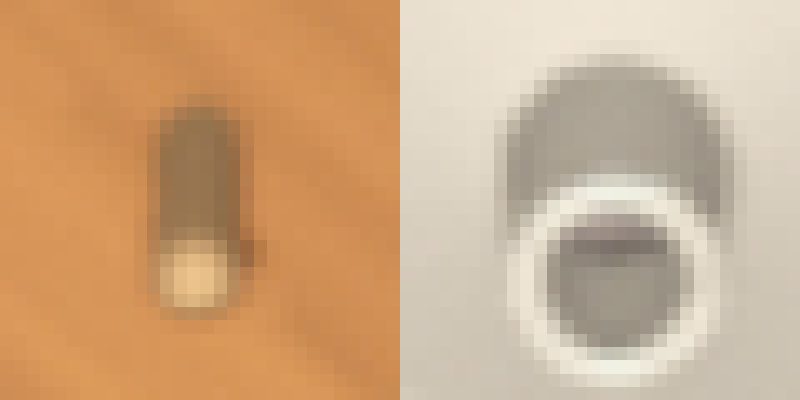

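Emit:
play_rows(
  moves=[
    [1,[0,0,3.3],[0,0,0]],
    [1,[0,0,3.3],[0,0,0]],
    [1,[0,0,3.3],[0,0,0]],
    [1,[0,0,3.3],[0,0,0]],
    [1,[0,0,2.3],[0,0,0]],
    [1,[0,0,2.3],[0,0,0]],
    [1,[0,0,1.5],[0,0,0]],
    [1,[0,0,0],[0,0,0]],
    [1,[0,0,0],[0,0,0]],
    [1,[0,0,0],[0,0,0]],
  ],
)

```text
clock: 3.87
eef_pos: [0.6085, -0.2692, 0.0406]
tool_rot: [0.708, 0.707, 0.0, 0.001]
ft_force: [0.2, 0.5, 0.1]
grip_width: 0.0853
```

Emit:
play_rows(
  moves=[
    [1,[0,0,0.6],[0,0,0]],
    [0.2,[0,0,0],[0,0,0]],
    [-0.3,[0,0,0],[0,0,0]],
    [-1,[0,0,0],[0,0,0]],
    [-1,[0,0,0],[0,0,0]],
    [-1,[0,0,0],[0,0,0]],
    [-1,[0,0,0],[0,0,0]],
    [-1,[0,0,0],[0,0,0]],
    [-1,[0,0,0],[0,0,0]],
    [-1,[0,0,0],[0,0,0]],
    [-1,[0,0,0],[0,0,0]],
    [-1,[0,0,0],[0,0,0]],
  ],
)

```text
clock: 4.87
eef_pos: [0.6087, -0.268, 0.0327]
tool_rot: [0.707, 0.707, 0.0, 0.0]
ft_force: [0.7, -0.2, 2.8]
grip_width: 0.015
```

Emit:
play_rows(
  moves=[
    [-1,[0,0,-1.0],[0,0,0]],
    [-1,[0,0,-3.5],[0,0,0]],
    [-1,[0,0,-3.5],[0,0,0]],
    [-1,[0,0,-2.0],[0,0,0]],
    [-1,[-0.286,-2.56,0],[0,0,0]],
    [-1,[-0.286,-2.56,0],[0,0,0]],
    [-1,[-0.286,-2.56,0],[0,0,0]],
    [-1,[-0.286,-2.56,0],[0,0,0]],
    [-1,[-0.286,-2.56,0],[0,0,0]],
    [-1,[-0.286,-2.56,0],[0,0,0]],
    [-1,[-0.286,-2.56,0],[0,0,0]],
    [-1,[-0.286,-2.56,0],[0,0,0]],
  ],
)

```text
clock: 5.87
eef_pos: [0.402, -0.2906, 0.1326]
tool_rot: [0.707, 0.707, -0.0, -0.0]
ft_force: [0.3, -0.6, -0.8]
grip_width: 0.0144
```

Emit:
play_rows(
  moves=[
    [-1,[0,0,0],[0,0,0]],
    [-1,[0,0,0],[0,0,0]],
    [-1,[0,0,0],[0,0,0]],
  ],
)

```text
clock: 6.12
eef_pos: [0.4041, -0.2912, 0.1329]
tool_rot: [0.707, 0.707, 0.0, 0.001]
ft_force: [0.7, -0.6, -0.5]
grip_width: 0.0142
```

```bash
python3 - <<'E'
from f import *
p,d,T=wshot("w3")
print(bot.get_obs()["eef_pos"],bot.get_obs()["tool_rot"],bot.get_obs()["ft_force"],bot.get_obs()["grip_width"])
E
```

```text
6.1167 [ 0.4041 -0.2912  0.1329] [7.072e-01 7.070e-01 2.000e-04 6.000e-04]
[ 0.4045362  -0.29107854  0.13272185] [7.06980945e-01 7.07232303e-01 2.09279715e-04 6.08114995e-04] [0.62677095 0.39190175 0.18886668] 0.014418324360750787
```

View pics/w3.png

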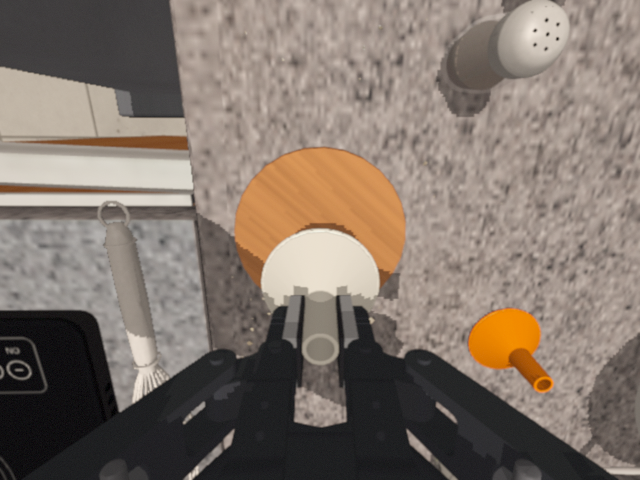

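Funnel held upright in the fingers: spout tip ring at (320,348), rim top edge at (320,230). The dowel is hidden below it.

```bash
python3 - <<'E'
from f import *
f=np.load("w3.npz");T=f["T"];p=f["p"];C=cloud("wrist",f["d"],T)
hsv=cv2.cvtColor(p,cv2.COLOR_RGB2HSV).astype(int)
k=(C[...,2]>.145)&(abs(C[...,0]-.404)<.0085)&(abs(C[...,1]+.291)<.03)&(hsv[...,2]>120)
v,u=np.nonzero(k);print(u.min(),u.max(),v.min(),v.max(),C[k].max(0),np.percentile(C[...,2][k],95))
for z in(.157,.161): print(z,plane("wrist",[(320,348)],z,T))
# rim: outer edge pixels upper half of ellipse
M=(hsv[...,2]>170)&(hsv[...,1]<50);M[:225]=0;M[300:]=0;M[:,:250]=0;M[:,390:]=0
P=[]
for c in range(266,376,4):
    r=np.nonzero(M[:,c])[0]
    if len(r): P.append((c,r.min()-.5))
z=.1329-.0327+.002
Q=plane("wrist",P,z,T)[:,:2];s=least_squares(lambda q:np.hypot(*(Q-q).T)-.032,Q.mean(0)-[0,.02],loss="soft_l1",f_scale=.0006);print("rim centre",s.x,abs(s.fun).mean(),len(Q))
E
```

```text
302 338 311 364 [ 0.41134045 -0.28489985  0.16398035] 0.16072848227145461
0.157 [[ 0.40430693 -0.29513264  0.157     ]]
0.161 [[ 0.40430241 -0.29223626  0.161     ]]
rim centre [ 0.40431374 -0.29214426] 0.0001806471495612491 28
```

Emit:
play_rows(
  moves=[
    [-1,[0,0,1.2],[0,0,0]],
    [-1,[0,0,1.2],[0,0,0]],
    [-1,[0,0,1.2],[0,0,0]],
    [-1,[0,0,1.2],[0,0,0]],
    [-1,[0,0,1.2],[0,0,0]],
    [-1,[0,0,1.2],[0,0,0]],
    [-1,[0,0,0.8],[0,0,0]],
    [-1,[0,0,0],[0,0,0]],
    [-1,[0,0,0],[0,0,0]],
  ],
)

```text
clock: 6.92
eef_pos: [0.404, -0.2906, 0.052]
tool_rot: [0.707, 0.707, -0.0, -0.0]
ft_force: [-0.1, 0.3, 0.6]
grip_width: 0.0145
```

Emit:
play_rows(
  moves=[
    [-1,[0,0,0.2],[0,0,0]],
    [-1,[0,0,0.2],[0,0,0]],
    [-1,[0,0,0.1],[0,0,0]],
    [-1,[0,0,0],[0,0,0]],
    [-1,[0,0,0],[0,0,0]],
  ],
)

```text
clock: 7.33
eef_pos: [0.4037, -0.2909, 0.0476]
tool_rot: [0.707, 0.707, 0.0, 0.0]
ft_force: [-0.3, 0.8, -0.8]
grip_width: 0.014
```

Emit:
play_rows(
  moves=[
    [-1,[0,0,0.1],[0,0,0]],
    [-1,[0,0,0],[0,0,0]],
    [-1,[0,0,0],[0,0,0]],
  ],
)

```text
clock: 7.58
eef_pos: [0.4038, -0.2911, 0.0466]
tool_rot: [0.707, 0.707, 0.0, 0.0]
ft_force: [0.3, 0.2, 0.8]
grip_width: 0.0142
```

Emit:
play_rows(
  moves=[
    [-1,[0,0,0.1],[0,0,0]],
    [-1,[0,0,0],[0,0,0]],
    [-1,[0,0,0],[0,0,0]],
  ],
)

```text
clock: 7.83
eef_pos: [0.4039, -0.2911, 0.0465]
tool_rot: [0.707, 0.707, 0.0, 0.001]
ft_force: [-2.1, 2.1, 8.9]
grip_width: 0.0144
```

Emit:
play_rows(
  moves=[
    [0,[0,0,0],[0,0,0]],
    [1,[0,0,0],[0,0,0]],
    [1,[0,0,0],[0,0,0]],
    [1,[0,0,0],[0,0,0]],
    [1,[0,0,0],[0,0,0]],
    [1,[0,0,-1.0],[0,0,0]],
    [1,[0,0,-3.5],[0,0,0]],
    [1,[0,0,-3.5],[0,0,0]],
    [1,[0,0,-3.5],[0,0,0]],
    [1,[0,0,-3.5],[0,0,0]],
    [1,[0,0,-3.5],[0,0,0]],
    [1,[0,0,0],[0,0,0]],
  ],
)

```text
clock: 8.83
eef_pos: [0.4068, -0.2931, 0.2388]
tool_rot: [0.707, 0.707, 0.001, 0.007]
ft_force: [1.1, -0.8, -0.1]
grip_width: 0.0851
```

```bash
python3 - <<'E'
from f import *
p,d,T=wshot("w4");save("pics/w4.png",p[130:330,200:460])
q=face("w4",[.404,-.292],.075,.0075)
C=cloud("wrist",d,T);k=np.hypot(C[...,0]-.404,C[...,1]+.292)<.01;print(np.percentile(C[...,2][k],[50,90,99]))
E
```

```text
8.8333 [ 0.4068 -0.2931  0.2388] [0.7071 0.7071 0.0012 0.007 ]
w4 n 98 u 307 322 v 211 226 -> [ 0.4038 -0.2928  0.075 ]
[0.31880929 0.32536908 0.3267369 ]
```

View pics/w4.png

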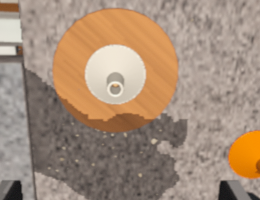

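Emit:
play_rows(
  moves=[
    [1,[3.54,1.55,0],[0,0,0]],
    [1,[3.54,1.55,0],[0,0,0]],
    [1,[3.54,1.55,0],[0,0,0]],
    [1,[3.54,1.55,0],[0,0,0]],
    [1,[3.54,1.55,0],[0,0,0]],
    [1,[3.54,1.55,0],[0,0,0]],
    [1,[3.54,1.55,0],[0,0,0]],
    [1,[3.54,1.55,0],[0,0,0]],
    [1,[3.54,1.55,0],[0,0,0]],
    [1,[3.54,1.55,0],[0,0,0]],
    [1,[3.54,1.55,0],[0,0,0]],
    [1,[3.54,1.55,0],[0,0,0]],
  ],
)

```text
clock: 9.88
eef_pos: [0.5893, 0.1357, 0.2292]
tool_rot: [0.707, 0.707, -0.001, -0.001]
ft_force: [0.2, -1.0, 0.0]
grip_width: 0.0855
```

Emit:
play_rows(
  moves=[
    [1,[3.54,1.55,0],[0,0,0]],
    [1,[3.54,1.55,0],[0,0,0]],
    [1,[3.54,1.55,0],[0,0,0]],
    [1,[0,0,0],[0,0,0]],
    [1,[0,0,0],[0,0,0]],
    [1,[0,0,0],[0,0,0]],
  ],
)

```text
clock: 10.38
eef_pos: [0.6353, 0.24, 0.2287]
tool_rot: [0.707, 0.707, -0.002, -0.0]
ft_force: [-0.3, -0.2, -0.1]
grip_width: 0.0854
```

```bash
python3 - <<'E'
from f import *
p,d,T=wshot("w5")
face("w5",[.637,.2395],.068,.0125)
E
```

```text
10.3833 [0.6353 0.24   0.2287] [ 7.069e-01  7.073e-01 -1.500e-03 -5.000e-04]
w5 n 170 u 308 334 v 209 234 -> [0.6361 0.2394 0.068 ]
```

Emit:
play_rows(
  moves=[
    [1,[0,0.08,3.3],[0,0,0]],
    [1,[0,0,3.3],[0,0,0]],
    [1,[0,0,3.3],[0,0,0]],
    [1,[0,0,3.3],[0,0,0]],
    [1,[0,0,2.3],[0,0,0]],
    [1,[0,0,2.0],[0,0,0]],
    [1,[0,0,1.5],[0,0,0]],
    [1,[0,0,0],[0,0,0]],
    [1,[0,0,0],[0,0,0]],
    [1,[0,0,0],[0,0,0]],
  ],
)

```text
clock: 11.27
eef_pos: [0.6378, 0.2395, 0.0424]
tool_rot: [0.708, 0.707, 0.001, 0.001]
ft_force: [-0.3, 0.3, 0.3]
grip_width: 0.0854
```

Emit:
play_rows(
  moves=[
    [0.2,[0,0,0],[0,0,0]],
    [-0.3,[0,0,0],[0,0,0]],
    [-1,[0,0,0],[0,0,0]],
    [-1,[0,0,0],[0,0,0]],
    [-1,[0,0,0],[0,0,0]],
    [-1,[0,0,0],[0,0,0]],
    [-1,[0,0,0],[0,0,0]],
    [-1,[0,0,0],[0,0,0]],
    [-1,[0,0,0],[0,0,0]],
    [-1,[0,0,0],[0,0,0]],
  ],
)

```text
clock: 12.1
eef_pos: [0.6375, 0.2405, 0.0411]
tool_rot: [0.707, 0.707, 0.001, 0.0]
ft_force: [-1.5, 0.2, 5.9]
grip_width: 0.0242
```

Emit:
play_rows(
  moves=[
    [-1,[0,0,-1.0],[0,0,0]],
    [-1,[0,0,-3.5],[0,0,0]],
    [-1,[0,0,-3.5],[0,0,0]],
    [-1,[0,0,-3.5],[0,0,0]],
    [-1,[0,0,-3.5],[0,0,0]],
    [-1,[0,0,0],[0,0,0]],
    [-1,[-3.0,-1.3,0],[0,0,0]],
    [-1,[-3.0,-1.3,0],[0,0,0]],
    [-1,[-3.0,-1.3,0],[0,0,0]],
    [-1,[-3.0,-1.3,0],[0,0,0]],
    [-1,[-3.0,-1.3,0],[0,0,0]],
    [-1,[-3.0,-1.3,0],[0,0,0]],
  ],
)

```text
clock: 13.1
eef_pos: [0.5574, 0.0589, 0.1898]
tool_rot: [0.707, 0.707, -0.001, -0.0]
ft_force: [-0.1, 0.5, -0.8]
grip_width: 0.0242
```

Emit:
play_rows(
  moves=[
    [-1,[-3.0,-1.3,0],[0,0,0]],
    [-1,[-3.0,-1.3,0],[0,0,0]],
    [-1,[-3.0,-1.3,0],[0,0,0]],
    [-1,[-3.0,-1.3,0],[0,0,0]],
    [-1,[-3.0,-1.3,0],[0,0,0]],
    [-1,[-3.0,-1.3,0],[0,0,0]],
    [-1,[-3.0,-1.3,0],[0,0,0]],
    [-1,[-3.0,-1.3,0],[0,0,0]],
    [-1,[-3.0,-1.3,0],[0,0,0]],
    [-1,[-3.0,-1.3,0],[0,0,0]],
    [-1,[-2.6,-1.3,0],[0,0,0]],
    [-1,[-2.5,-1.2,0],[0,0,0]],
  ],
)

```text
clock: 14.1
eef_pos: [0.4024, -0.292, 0.19]
tool_rot: [0.707, 0.707, -0.0, -0.001]
ft_force: [0.9, 0.2, 0.1]
grip_width: 0.024
```

Emit:
play_rows(
  moves=[
    [-1,[0,0,0],[0,0,0]],
    [-1,[0,0,0],[0,0,0]],
    [-1,[0,0,0],[0,0,0]],
    [-1,[0,0,0],[0,0,0]],
  ],
)

```text
clock: 14.43
eef_pos: [0.404, -0.2899, 0.1901]
tool_rot: [0.707, 0.708, 0.0, -0.0]
ft_force: [-0.7, 0.0, -0.5]
grip_width: 0.0245
```

```bash
cat >> f.py <<'E'
def held(fn,R,zg,tipz):
    p,d,T=wshot(fn);o=bot.get_obs();z=o["eef_pos"][2]-zg+.002
    hsv=cv2.cvtColor(p,cv2.COLOR_RGB2HSV).astype(int)
    M=((hsv[...,2]>165)&(hsv[...,1]<50)).astype(np.uint8)
    x,y=320,0
    nl,lab,st,_=cv2.connectedComponentsWithStats(M)
    l=max((i for i in range(1,nl) if st[i,0]<300 and st[i,0]+st[i,2]>340 and st[i,1]<330),key=lambda i:st[i,4]);x0,y0,w,h,_=st[l];print("blob",st[l])
    P=[(c,np.nonzero(lab[:,c]==l)[0].min()-.5) for c in range(x0+w//10,x0+w-w//10,3)]
    Q=plane("wrist",P,z,T)[:,:2];s=least_squares(lambda q:np.hypot(*(Q-q).T)-R,Q.mean(0)-[0,.02],loss="soft_l1",f_scale=.0006)
    print("rim centre",s.x.round(4),"resid",abs(s.fun).mean().round(5),"need shift cm tool x,y:",((-.2925-s.x[1])*100).round(2),((.4041-s.x[0])*100).round(2))
    return p
E
python3 -c "
from f import *
p=held('w6',.042,.0411,.068)"
```

```text
14.4333 [ 0.404  -0.2899  0.1901] [ 7.067e-01  7.075e-01  1.000e-04 -4.000e-04]
blob [  246   142   225   215 17576]
rim centre [ 0.4318 -0.2657] resid 0.00744 need shift cm tool x,y: -2.68 -2.77
```

View pics/w6.png

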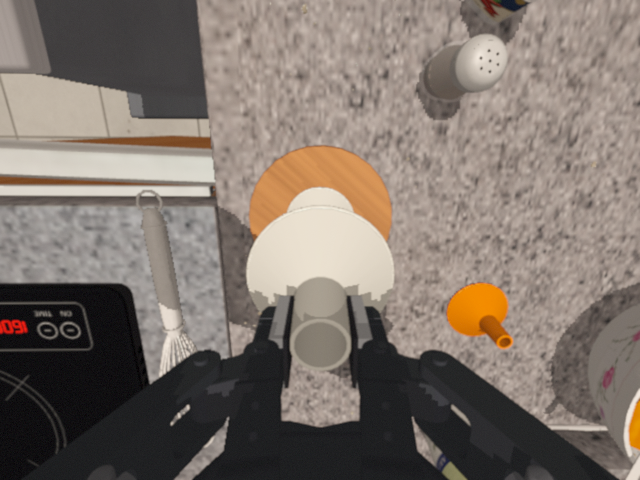

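The medium funnel is held upright, tip at (320,345) and rim top at (320,207), with the small funnel's rim behind it at (320,190). I'll segment by depth instead, because the mask merged with the small funnel.

```bash
python3 - <<'E'
s=open('f.py').read()
i=s.index("    hsv=",s.index("def held")); j=s.index("    nl,lab",i)
s=s[:i]+"    M=(cloud('wrist',d,T)[...,2]>z-.012).astype(np.uint8);M[:,:150]=0;M[:,490:]=0;M[330:]=0\n"+s[j:]
s=s.replace("    p,d,T=wshot(fn);o=bot.get_obs();z=o[\"eef_pos\"][2]-zg+.002","    import os\n    if not os.path.exists(fn+'.npz'): wshot(fn)\n    f=np.load(fn+'.npz');p,d,T=f['p'],f['d'],f['T'];o=T@np.linalg.inv(np.array(bot.camera_info('wrist')['T_tool_cam']));z=o[2,3]-zg+.002")
open('f.py','w').write(s)
E
python3 -c "
from f import *
held('w6',.042,.0411,.068);held('w3',.032,.0327,.061)"
```

```text
blob [  246   205   149   125 15583]
rim centre [ 0.404  -0.2901] resid 0.00014 need shift cm tool x,y: -0.24 0.01
blob [  261   229   119   101 10137]
rim centre [ 0.4041 -0.2921] resid 0.00016 need shift cm tool x,y: -0.04 -0.0
```

Emit:
play_rows(
  moves=[
    [-1,[-0.24,0,0],[0,0,0]],
    [-1,[0,0,1.6],[0,0,0]],
    [-1,[0,0,1.6],[0,0,0]],
    [-1,[0,0,1.6],[0,0,0]],
    [-1,[0,0,1.6],[0,0,0]],
    [-1,[0,0,1.6],[0,0,0]],
    [-1,[0,0,1.6],[0,0,0]],
    [-1,[0,0,1.6],[0,0,0]],
    [-1,[0,0,1.0],[0,0,0]],
    [-1,[0,0,0.7],[0,0,0]],
    [-1,[0,0,0],[0,0,0]],
    [-1,[0,0,0],[0,0,0]],
  ],
)

```text
clock: 15.48
eef_pos: [0.4041, -0.2931, 0.0615]
tool_rot: [0.707, 0.707, 0.0, -0.0]
ft_force: [-0.0, -1.2, -0.2]
grip_width: 0.0242
```

Now 6 mm to go.

Emit:
play_rows(
  moves=[
    [-1,[0,0,0.2],[0,0,0]],
    [-1,[0,0,0.2],[0,0,0]],
    [-1,[0,0,0.15],[0,0,0]],
    [-1,[0,0,0],[0,0,0]],
    [-1,[0,0,0],[0,0,0]],
  ],
)

```text
clock: 15.9
eef_pos: [0.4039, -0.2933, 0.056]
tool_rot: [0.707, 0.707, 0.0, 0.0]
ft_force: [0.2, -0.3, -0.4]
grip_width: 0.0243
```

Emit:
play_rows(
  moves=[
    [-1,[0,0,0.1],[0,0,0]],
    [-1,[0,0,0],[0,0,0]],
    [-1,[0,0,0],[0,0,0]],
  ],
)

```text
clock: 16.15
eef_pos: [0.4041, -0.2934, 0.0551]
tool_rot: [0.707, 0.707, 0.0, 0.0]
ft_force: [0.2, 0.3, 1.8]
grip_width: 0.0244
```

Emit:
play_rows(
  moves=[
    [0,[0,0,0],[0,0,0]],
    [1,[0,0,0],[0,0,0]],
    [1,[0,0,0],[0,0,0]],
    [1,[0,0,0],[0,0,0]],
    [1,[0,0,0],[0,0,0]],
    [1,[0,0,-1.0],[0,0,0]],
    [1,[0,0,-3.5],[0,0,0]],
    [1,[0,0,-3.5],[0,0,0]],
    [1,[0,0,-3.5],[0,0,0]],
    [1,[0,0,-3.5],[0,0,0]],
    [1,[0,0,-2.6],[0,0,0]],
    [1,[0,0,0],[0,0,0]],
  ],
)

```text
clock: 17.15
eef_pos: [0.4066, -0.2952, 0.2382]
tool_rot: [0.707, 0.707, 0.001, 0.006]
ft_force: [0.2, -0.6, -0.1]
grip_width: 0.0852
```

Emit:
play_rows(
  moves=[
    [1,[0,0,0],[0,0,0]],
    [1,[0,0,0],[0,0,0]],
  ],
)

```text
clock: 17.32
eef_pos: [0.4036, -0.293, 0.2308]
tool_rot: [0.707, 0.707, -0.0, -0.0]
ft_force: [-0.0, -0.4, -0.3]
grip_width: 0.0856
```

```bash
python3 - <<'E'
from f import *
p,d,T=wshot("w7")
face("w7",[.404,-.292],.082,.0125);face("w7",[.404,-.292],.075,.0075,.003)
E
```

```text
17.3167 [ 0.4036 -0.293   0.2308] [ 7.071e-01  7.071e-01 -0.000e+00 -1.000e-04]
w7 n 175 u 307 333 v 213 239 -> [ 0.4039 -0.2943  0.082 ]
w7 n 187 u 307 334 v 210 236 -> [ 0.4043 -0.2935  0.075 ]
```

Emit:
play_rows(
  moves=[
    [1,[2.89,2.55,0],[0,0,0]],
    [1,[2.89,2.55,0],[0,0,0]],
    [1,[2.89,2.55,0],[0,0,0]],
    [1,[2.89,2.55,0],[0,0,0]],
    [1,[2.89,2.55,0],[0,0,0]],
    [1,[2.89,2.55,0],[0,0,0]],
    [1,[2.89,2.55,0],[0,0,0]],
    [1,[2.89,2.55,0],[0,0,0]],
    [1,[2.89,2.55,0],[0,0,0]],
    [1,[2.89,2.55,0],[0,0,0]],
    [1,[0,0,0],[0,0,0]],
    [1,[0,0,0],[0,0,0]],
  ],
)

```text
clock: 18.37
eef_pos: [0.6587, -0.002, 0.227]
tool_rot: [0.706, 0.708, -0.002, -0.002]
ft_force: [-0.1, 0.1, -0.1]
grip_width: 0.0856
```

Emit:
play_rows(
  moves=[
    [1,[0,0,0],[0,0,0]],
    [1,[0,0,0],[0,0,0]],
  ],
)

```text
clock: 18.53
eef_pos: [0.6579, -0.0052, 0.23]
tool_rot: [0.708, 0.707, -0.001, -0.001]
ft_force: [-0.0, 1.5, 0.4]
grip_width: 0.0852
```

```bash
python3 - <<'E'
from f import *
p,d,T=wshot("w8")
face("w8",[.659,-.004],.075,.0175)
E
```

```text
18.5333 [ 0.6579 -0.0052  0.23  ] [ 7.075e-01  7.067e-01 -9.000e-04 -7.000e-04]
w8 n 269 u 302 340 v 203 240 -> [ 0.6587 -0.0041  0.075 ]
```

Emit:
play_rows(
  moves=[
    [1,[0.2,0.08,3.3],[0,0,0]],
    [1,[0,0,3.3],[0,0,0]],
    [1,[0,0,3.3],[0,0,0]],
    [1,[0,0,3.3],[0,0,0]],
    [1,[0,0,2.2],[0,0,0]],
    [1,[0,0,1.8],[0,0,0]],
    [1,[0,0,1.5],[0,0,0]],
    [1,[0,0,0],[0,0,0]],
    [1,[0,0,0],[0,0,0]],
    [1,[0,0,0],[0,0,0]],
  ],
)

```text
clock: 19.42
eef_pos: [0.6604, -0.0031, 0.0455]
tool_rot: [0.708, 0.707, 0.001, 0.001]
ft_force: [0.9, 0.1, 0.3]
grip_width: 0.0852
```

Emit:
play_rows(
  moves=[
    [0.2,[0,0,0],[0,0,0]],
    [-0.3,[0,0,0],[0,0,0]],
    [-1,[0,0,0],[0,0,0]],
    [-1,[0,0,0],[0,0,0]],
    [-1,[0,0,0],[0,0,0]],
    [-1,[0,0,0],[0,0,0]],
    [-1,[0,0,0],[0,0,0]],
    [-1,[0,0,0],[0,0,0]],
    [-1,[0,0,0],[0,0,0]],
    [-1,[0,0,0],[0,0,0]],
  ],
)

```text
clock: 20.25
eef_pos: [0.6605, -0.0022, 0.0451]
tool_rot: [0.707, 0.707, 0.001, 0.001]
ft_force: [-0.5, 0.4, 5.5]
grip_width: 0.0348
```

Emit:
play_rows(
  moves=[
    [-1,[0,0,-1.0],[0,0,0]],
    [-1,[0,0,-3.5],[0,0,0]],
    [-1,[0,0,-3.5],[0,0,0]],
    [-1,[0,0,-3.5],[0,0,0]],
    [-1,[0,0,-3.5],[0,0,0]],
    [-1,[0,0,0],[0,0,0]],
    [-1,[-2.63,-2.33,0],[0,0,0]],
    [-1,[-2.63,-2.33,0],[0,0,0]],
    [-1,[-2.63,-2.33,0],[0,0,0]],
    [-1,[-2.63,-2.33,0],[0,0,0]],
    [-1,[-2.63,-2.33,0],[0,0,0]],
    [-1,[-2.63,-2.33,0],[0,0,0]],
  ],
)

```text
clock: 21.25
eef_pos: [0.5182, -0.1608, 0.1936]
tool_rot: [0.707, 0.707, -0.0, -0.0]
ft_force: [0.7, -0.7, -0.3]
grip_width: 0.0345
```

Emit:
play_rows(
  moves=[
    [-1,[-2.63,-2.33,0],[0,0,0]],
    [-1,[-2.63,-2.33,0],[0,0,0]],
    [-1,[-2.63,-2.33,0],[0,0,0]],
    [-1,[-2.63,-2.33,0],[0,0,0]],
    [-1,[-2.63,-2.33,0],[0,0,0]],
    [-1,[0,0,0],[0,0,0]],
    [-1,[0,0,0],[0,0,0]],
    [-1,[0,0,0],[0,0,0]],
    [-1,[0,0,0],[0,0,0]],
  ],
)

```text
clock: 22.0
eef_pos: [0.4039, -0.2908, 0.1937]
tool_rot: [0.707, 0.708, 0.0, -0.0]
ft_force: [0.1, -0.1, -0.8]
grip_width: 0.0345
```

```bash
python3 -c "
from f import *
held('w9',.052,.0451,.075)"
```

```text
22.0 [ 0.4039 -0.2908  0.1937] [ 7.067e-01  7.076e-01  2.000e-04 -1.000e-04]
blob [  231   188   179   142 20994]
rim centre [ 0.4041 -0.2923] resid 0.00014 need shift cm tool x,y: -0.02 -0.0
```

Emit:
play_rows(
  moves=[
    [-1,[-0.1,0,0],[0,0,0]],
    [-1,[0,0,1.6],[0,0,0]],
    [-1,[0,0,1.6],[0,0,0]],
    [-1,[0,0,1.6],[0,0,0]],
    [-1,[0,0,1.6],[0,0,0]],
    [-1,[0,0,1.6],[0,0,0]],
    [-1,[0,0,1.6],[0,0,0]],
    [-1,[0,0,1.6],[0,0,0]],
    [-1,[0,0,1.0],[0,0,0]],
    [-1,[0,0,0.7],[0,0,0]],
    [-1,[0,0,0],[0,0,0]],
    [-1,[0,0,0],[0,0,0]],
  ],
)

```text
clock: 23.05
eef_pos: [0.4037, -0.2923, 0.0649]
tool_rot: [0.707, 0.707, -0.0, -0.0]
ft_force: [-0.2, 0.4, -0.2]
grip_width: 0.0349
```

Emit:
play_rows(
  moves=[
    [-1,[0,0,0.2],[0,0,0]],
    [-1,[0,0,0.2],[0,0,0]],
    [-1,[0,0,0.15],[0,0,0]],
    [-1,[0,0,0],[0,0,0]],
    [-1,[0,0,0],[0,0,0]],
  ],
)

```text
clock: 23.47
eef_pos: [0.4034, -0.2926, 0.0595]
tool_rot: [0.707, 0.707, 0.0, 0.0]
ft_force: [-0.7, -0.4, -0.8]
grip_width: 0.0347
```

Emit:
play_rows(
  moves=[
    [-1,[0,0,0.1],[0,0,0]],
    [-1,[0,0,0],[0,0,0]],
    [-1,[0,0,0],[0,0,0]],
  ],
)

```text
clock: 23.72
eef_pos: [0.4036, -0.2927, 0.059]
tool_rot: [0.707, 0.707, 0.0, 0.0]
ft_force: [-2.1, 1.5, 5.0]
grip_width: 0.0347
```

Contact at 5 N, at the expected height. Release it and go up.

Emit:
play_rows(
  moves=[
    [0,[0,0,0],[0,0,0]],
    [1,[0,0,0],[0,0,0]],
    [1,[0,0,0],[0,0,0]],
    [1,[0,0,0],[0,0,0]],
    [1,[0,0,0],[0,0,0]],
    [1,[0,0,-1.0],[0,0,0]],
    [1,[0,0,-3.5],[0,0,0]],
    [1,[0,0,-3.5],[0,0,0]],
    [1,[0,0,-3.5],[0,0,0]],
    [1,[0,0,-3.5],[0,0,0]],
    [1,[0,0,-2.2],[0,0,0]],
    [1,[0,0,0],[0,0,0]],
  ],
)

```text
clock: 24.72
eef_pos: [0.406, -0.2944, 0.2371]
tool_rot: [0.707, 0.707, 0.001, 0.006]
ft_force: [1.6, 0.1, 0.4]
grip_width: 0.0852
```

Emit:
play_rows(
  moves=[
    [1,[0,0,0],[0,0,0]],
    [1,[0,0,0],[0,0,0]],
    [1,[0,0,0],[0,0,0]],
  ],
)

```text
clock: 24.97
eef_pos: [0.4026, -0.2919, 0.229]
tool_rot: [0.707, 0.707, -0.0, -0.001]
ft_force: [-0.7, -0.6, 0.3]
grip_width: 0.0858
```

```bash
python3 - <<'E'
from f import *
p,d,T=wshot("w10")
face("w10",[.404,-.292],.089,.0175);save("pics/w10.png",p[100:340,180:500])
E
```

```text
24.9667 [ 0.4026 -0.2919  0.229 ] [ 7.071e-01  7.071e-01 -2.000e-04 -1.400e-03]
w10 n 282 u 301 341 v 212 250 -> [ 0.4034 -0.295   0.089 ]
```

View pics/w10.png

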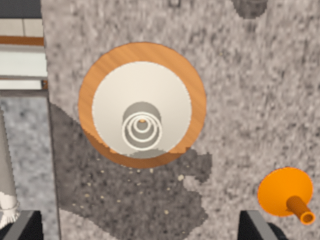

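Three rings nested and concentric at crop (142,130), with the rim flat on the board. Now the largest.

Emit:
play_rows(
  moves=[
    [1,[3.44,0.92,0],[0,0,0]],
    [1,[3.44,0.92,0],[0,0,0]],
    [1,[3.44,0.92,0],[0,0,0]],
    [1,[3.44,0.92,0],[0,0,0]],
    [1,[3.44,0.92,0],[0,0,0]],
    [1,[3.44,0.92,0],[0,0,0]],
    [1,[3.44,0.92,0],[0,0,0]],
    [1,[3.44,0.92,0],[0,0,0]],
    [1,[3.44,0.92,0],[0,0,0]],
    [1,[0,0,0],[0,0,0]],
    [1,[0,0,0],[0,0,0]],
    [1,[0,0,0],[0,0,0]],
  ],
)

```text
clock: 26.02
eef_pos: [0.4854, 0.017, 0.2292]
tool_rot: [0.707, 0.707, -0.001, -0.001]
ft_force: [-0.4, -0.1, -0.3]
grip_width: 0.0854
```

Emit:
play_rows(
  moves=[
    [1,[0,0,0],[0,0,0]],
    [1,[0,0,0],[0,0,0]],
  ],
)

```text
clock: 26.18
eef_pos: [0.4858, 0.0158, 0.23]
tool_rot: [0.708, 0.706, -0.0, -0.0]
ft_force: [0.2, -0.8, -0.9]
grip_width: 0.0853
```

```bash
python3 - <<'E'
from f import *
p,d,T=wshot("w11")
face("w11",[.485,.018],.082,.0225)
E
```

```text
26.1833 [0.4858 0.0158 0.23  ] [ 7.079e-01  7.063e-01 -4.000e-04 -2.000e-04]
w11 n 350 u 294 343 v 199 247 -> [0.4846 0.0175 0.082 ]
```

View pics/w11.png

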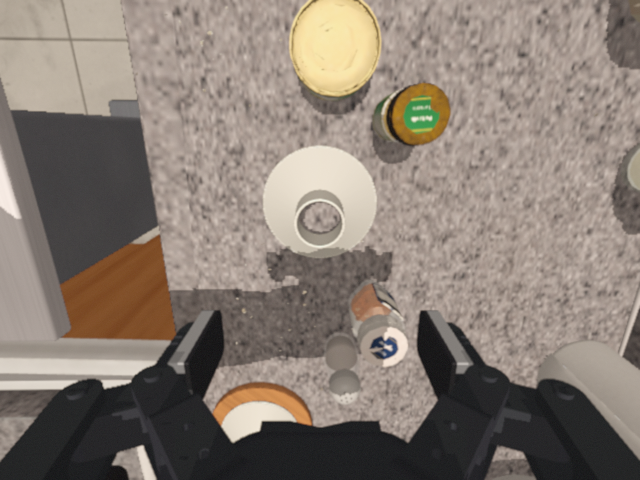

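The largest funnel's ring is at (319,223). Jar_a at (418,113), the tin at (335,45) and jar_b at (382,340) are clear of the fingers, which close along image horizontal.

Emit:
play_rows(
  moves=[
    [1,[0.28,-0.1,3.3],[0,0,0]],
    [1,[0,0,3.3],[0,0,0]],
    [1,[0,0,3.3],[0,0,0]],
    [1,[0,0,3.3],[0,0,0]],
    [1,[0,0,2.0],[0,0,0]],
    [1,[0,0,1.6],[0,0,0]],
    [1,[0,0,1.2],[0,0,0]],
    [1,[0,0,0],[0,0,0]],
    [1,[0,0,0],[0,0,0]],
    [1,[0,0,0],[0,0,0]],
  ],
)

```text
clock: 27.07
eef_pos: [0.4859, 0.0194, 0.0512]
tool_rot: [0.707, 0.707, 0.001, 0.0]
ft_force: [0.3, 0.0, 0.3]
grip_width: 0.0854
```

Emit:
play_rows(
  moves=[
    [0.2,[0,0,0],[0,0,0]],
    [-0.3,[0,0,0],[0,0,0]],
    [-1,[0,0,0],[0,0,0]],
    [-1,[0,0,0],[0,0,0]],
    [-1,[0,0,0],[0,0,0]],
    [-1,[0,0,0],[0,0,0]],
    [-1,[0,0,0],[0,0,0]],
    [-1,[0,0,0],[0,0,0]],
    [-1,[0,0,0],[0,0,0]],
    [-1,[0,0,0],[0,0,0]],
  ],
)

```text
clock: 27.9
eef_pos: [0.4858, 0.0199, 0.0517]
tool_rot: [0.707, 0.707, 0.001, 0.001]
ft_force: [-2.1, -0.4, 6.6]
grip_width: 0.0449
```

Emit:
play_rows(
  moves=[
    [-1,[0,0,-1.0],[0,0,0]],
    [-1,[0,0,-3.5],[0,0,0]],
    [-1,[0,0,-3.5],[0,0,0]],
    [-1,[0,0,-3.5],[0,0,0]],
    [-1,[0,0,-3.3],[0,0,0]],
    [-1,[0,0,0],[0,0,0]],
    [-1,[-3.1,-0.82,0],[0,0,0]],
    [-1,[-3.1,-0.82,0],[0,0,0]],
    [-1,[-3.1,-0.82,0],[0,0,0]],
    [-1,[-3.1,-0.82,0],[0,0,0]],
    [-1,[-3.1,-0.82,0],[0,0,0]],
    [-1,[-3.1,-0.82,0],[0,0,0]],
  ],
)

```text
clock: 28.9
eef_pos: [0.4351, -0.1672, 0.1985]
tool_rot: [0.707, 0.707, 0.0, -0.0]
ft_force: [0.6, -1.1, -1.0]
grip_width: 0.0448
```

Emit:
play_rows(
  moves=[
    [-1,[-3.1,-0.82,0],[0,0,0]],
    [-1,[-3.1,-0.82,0],[0,0,0]],
    [-1,[-3.1,-0.82,0],[0,0,0]],
    [-1,[-3.1,-0.82,0],[0,0,0]],
    [-1,[0,0,0],[0,0,0]],
    [-1,[0,0,0],[0,0,0]],
    [-1,[0,0,0],[0,0,0]],
    [-1,[0,0,0],[0,0,0]],
  ],
)

```text
clock: 29.57
eef_pos: [0.4032, -0.2891, 0.1982]
tool_rot: [0.707, 0.708, 0.0, -0.0]
ft_force: [0.6, 0.4, -0.2]
grip_width: 0.0447
```

```bash
python3 -c "
from f import *
held('w12',.062,.0514,.082)"
```

```text
29.5667 [ 0.4032 -0.2891  0.1982] [ 7.067e-01  7.075e-01  1.000e-04 -4.000e-04]
blob [  217   169   207   161 26744]
rim centre [ 0.4033 -0.2912] resid 0.00016 need shift cm tool x,y: -0.13 0.08
```

Emit:
play_rows(
  moves=[
    [-1,[-0.2,0.05,0],[0,0,0]],
    [-1,[0,0,1.6],[0,0,0]],
    [-1,[0,0,1.6],[0,0,0]],
    [-1,[0,0,1.6],[0,0,0]],
    [-1,[0,0,1.6],[0,0,0]],
    [-1,[0,0,1.6],[0,0,0]],
    [-1,[0,0,1.6],[0,0,0]],
    [-1,[0,0,1.5],[0,0,0]],
    [-1,[0,0,1.0],[0,0,0]],
    [-1,[0,0,0.6],[0,0,0]],
    [-1,[0,0,0],[0,0,0]],
    [-1,[0,0,0],[0,0,0]],
  ],
)

```text
clock: 30.62
eef_pos: [0.404, -0.292, 0.0716]
tool_rot: [0.707, 0.707, 0.0, 0.0]
ft_force: [0.7, -0.2, -0.9]
grip_width: 0.0445
```

Emit:
play_rows(
  moves=[
    [-1,[0,0,0.2],[0,0,0]],
    [-1,[0,0,0.15],[0,0,0]],
    [-1,[0,0,0.1],[0,0,0]],
    [-1,[0,0,0],[0,0,0]],
    [-1,[0,0,0],[0,0,0]],
  ],
)

```text
clock: 31.03
eef_pos: [0.4037, -0.2922, 0.067]
tool_rot: [0.707, 0.707, 0.0, 0.0]
ft_force: [0.4, -0.7, -1.0]
grip_width: 0.0445
```

Emit:
play_rows(
  moves=[
    [-1,[0,0,0.1],[0,0,0]],
    [-1,[0,0,0],[0,0,0]],
    [-1,[0,0,0],[0,0,0]],
  ],
)

```text
clock: 31.28
eef_pos: [0.4037, -0.2922, 0.0658]
tool_rot: [0.707, 0.707, -0.0, 0.0]
ft_force: [-0.3, -0.2, -0.3]
grip_width: 0.0444
```

Emit:
play_rows(
  moves=[
    [-1,[0,0,0.1],[0,0,0]],
    [-1,[0,0,0],[0,0,0]],
    [-1,[0,0,0],[0,0,0]],
  ],
)

```text
clock: 31.53
eef_pos: [0.4037, -0.2922, 0.0657]
tool_rot: [0.707, 0.707, 0.0, 0.0]
ft_force: [-2.0, 1.3, 6.3]
grip_width: 0.0445
```

Emit:
play_rows(
  moves=[
    [0.2,[0,0,0],[0,0,0]],
    [1,[0,0,0],[0,0,0]],
    [1,[0,0,0],[0,0,0]],
    [1,[0,0,0],[0,0,0]],
    [1,[0,0,0],[0,0,0]],
    [1,[0,0,-1.0],[0,0,0]],
    [1,[0,0,-3.5],[0,0,0]],
    [1,[0,0,-3.5],[0,0,0]],
    [1,[0,0,-3.5],[0,0,0]],
    [1,[0,0,-3.0],[0,0,0]],
    [1,[0,0,-2.0],[0,0,0]],
    [1,[0,0,0],[0,0,0]],
  ],
)

```text
clock: 32.53
eef_pos: [0.406, -0.2938, 0.236]
tool_rot: [0.707, 0.707, 0.001, 0.005]
ft_force: [0.0, -0.3, 1.3]
grip_width: 0.0851
```

Emit:
play_rows(
  moves=[
    [1,[0,0,0],[0,0,0]],
    [1,[0,0,0],[0,0,0]],
    [1,[0,0,0],[0,0,0]],
    [1,[0,0,0],[0,0,0]],
  ],
)

```text
clock: 32.87
eef_pos: [0.4029, -0.2915, 0.2284]
tool_rot: [0.707, 0.707, -0.0, -0.002]
ft_force: [-0.7, -0.6, -0.5]
grip_width: 0.0852
```

```bash
python3 - <<'E'
from f import *
p,d,T=wshot("w13")
face("w13",[.404,-.293],.096,.0225)
C=cloud("wrist",d,T);r=np.hypot(C[...,0]-.4035,C[...,1]+.2935);
for a in range(4):
    g=np.arctan2(C[...,1]+.2935,C[...,0]-.4035);k=(r>.045)&(r<.055)&(abs(g-(-2.36+a*1.57))<.5);print("cone sector",a,np.median(C[...,2][k]+r[k]-.062-.004).round(4))
q,_=bot.camera("side");save("pics/f.png",np.hstack([p[80:340,170:490],q[120:380,220:540]]))
E
```

```text
32.8667 [ 0.4029 -0.2915  0.2284] [ 7.071e-01  7.071e-01 -2.000e-04 -1.500e-03]
w13 n 380 u 295 347 v 208 258 -> [ 0.4037 -0.2941  0.096 ]
cone sector 0 0.0142
cone sector 1 0.0141
cone sector 2 0.0115
cone sector 3 0.0115
```

View pics/f.png

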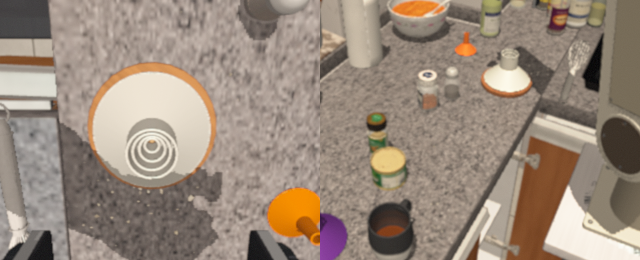

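All four rings are concentric at crop (152,153), the rim is flat on the board, and the bystanders stand undisturbed. Handing in.

```bash
python3 -c "
from workcell import bot
print(bot.job_done())"
```

```text
the job is handed in; nothing more can be done
None
```

All four funnels are nested mouth down on the stand, placed from smallest to largest, and the job is handed in. It took 33 s of the 115 s; no verdict was reported.

- **Placing:** I lowered each funnel until it touched or nearly touched the board. The small, large and largest pressed with 5–9 N. The medium read only about 2 N when I released it, so its contact was not clear-cut. I let go of each one before fetching the next.
- **Final check:** The last wrist picture shows four concentric rings. The largest funnel's tip is at its seated height of 96 mm, and its centre is about 2 mm from where I measured the dowel.
- **Flatness:** The depth readings around the largest funnel's cone put its rim at 11.5 to 14.2 mm, where 14 mm is the board's top. I put the spread down to a 1–2 mm error in the assumed centre and calibration, not tilt.
- **Bystanders:** The mug, tin, jars and salt shaker look unmoved in the pictures. I did not measure their positions again.
- **Disagreement:** The wrist and top cameras differed by about 2 mm in y. I used wrist measurements for both the funnels and the dowel, so this mostly cancelled.

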